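# Make up a sealed-bearing set in the kit tray

### The job

Make up the bearing set in the grey tray: put the bearings with the blue, green, yellow and black seals each into the nest of its own colour, lying flat on the nest's floor with the coloured seal up. The red-sealed bearing and the bare one without a seal do not belong to the set: leave them where they lie.

Things in the scene. Friction and masses are not known exactly. Their poses are not given: they have to be found in the camera images.
- bearing_blue: loose steel ball bearing, a ring 29 mm outside diameter, 10 mm high, about 15 mm bore, lying flat with a blue seal ring on its upper face; grip it across the outside. Origin: centre of its underside; z up through the bore.
- bearing_green: loose steel ball bearing, a ring 29 mm outside diameter, 10 mm high, about 15 mm bore, lying flat with a green seal ring on its upper face; grip it across the outside. Origin: centre of its underside; z up through the bore.
- bearing_yellow: loose steel ball bearing, a ring 29 mm outside diameter, 10 mm high, about 15 mm bore, lying flat with a yellow seal ring on its upper face; grip it across the outside. Origin: centre of its underside; z up through the bore.
- bearing_black: loose steel ball bearing, a ring 29 mm outside diameter, 10 mm high, about 15 mm bore, lying flat with a black seal ring on its upper face; grip it across the outside. Origin: centre of its underside; z up through the bore.
- nest_blue: blue round shallow dish, 54 mm outside; one of four, 2 x 2 at 78 mm pitch, in one low grey tray (172 x 172 mm, rim 9 mm above the table); all fixed, colour order varies. Origin: centre of its underside, 4 mm above the table; z up, x and y parallel to the tray sides. Flat floor 4 mm above the origin, 46 mm wide, in a lip 2.5 mm higher (10.5 mm above the table).
- nest_green: green round shallow dish, 54 mm outside; one of four, 2 x 2 at 78 mm pitch, in one low grey tray (172 x 172 mm, rim 9 mm above the table); all fixed, colour order varies. Origin: centre of its underside, 4 mm above the table; z up, x and y parallel to the tray sides. Flat floor 4 mm above the origin, 46 mm wide, in a lip 2.5 mm higher (10.5 mm above the table).
- nest_yellow: yellow round shallow dish, 54 mm outside; one of four, 2 x 2 at 78 mm pitch, in one low grey tray (172 x 172 mm, rim 9 mm above the table); all fixed, colour order varies. Origin: centre of its underside, 4 mm above the table; z up, x and y parallel to the tray sides. Flat floor 4 mm above the origin, 46 mm wide, in a lip 2.5 mm higher (10.5 mm above the table).
- nest_black: black round shallow dish, 54 mm outside; one of four, 2 x 2 at 78 mm pitch, in one low grey tray (172 x 172 mm, rim 9 mm above the table); all fixed, colour order varies. Origin: centre of its underside, 4 mm above the table; z up, x and y parallel to the tray sides. Flat floor 4 mm above the origin, 46 mm wide, in a lip 2.5 mm higher (10.5 mm above the table).
- bearing_red: look-alike: same 29 x 10 mm bearing, with a red seal ring on top (scrap). Loose. Origin: centre of its underside.
- bearing_open: look-alike: same 29 x 10 mm bearing, bare steel without any seal. Loose. Origin: centre of its underside.

How it is judged:
At the end, for the whole second after the job is handed in: Blue, green, yellow and black bearings at rest, each on the floor of its own colour's nest: centres within 10.5 mm, underside less than 6 mm above the nest's underside (floor at 4 mm), seal up, level within 0.12 rad. Red and bare bearings at rest within 20 mm of their starts (horizontal distance between bearing_blue and nest_blue below 0.0105 m and z of bearing_blue in the frame of nest_blue below 0.006 m and angle between each of bearing_blue, bearing_green, bearing_yellow, bearing_black's own z axis and vertical below 0.12 rad and linear speed of each of bearing_blue, bearing_green, bearing_yellow, bearing_black, bearing_red, bearing_open below 0.02 m/s and angular speed of each of bearing_blue, bearing_green, bearing_yellow, bearing_black below 0.3 rad/s and horizontal distance between bearing_green and nest_green below 0.0105 m and z of bearing_green in the frame of nest_green below 0.006 m and horizontal distance between bearing_yellow and nest_yellow below 0.0105 m and z of bearing_yellow in the frame of nest_yellow below 0.006 m and horizontal distance between bearing_black and nest_black below 0.0105 m and z of bearing_black in the frame of nest_black below 0.006 m and distance of each of bearing_red, bearing_open from where it was at the start of the episode below 0.02 m); the robot touches nothing.
It fails at once if the red-sealed bearing is moved more than 20 mm (distance of bearing_red from where it was at the start of the episode above 0.02 m).
It fails at once if the bare bearing is moved more than 20 mm (distance of bearing_open from where it was at the start of the episode above 0.02 m).
It also fails if it takes over 88 s, if anything falls off the work surface, if the arm or the gripper's body presses on something with over 40 N, if the wrist force passes 120 N, or if a joint passes its speed limit or range.

### The arm

A 7-joint arm with a two-finger parallel gripper is mounted at the origin on a cart in front of the work surface, level with it; the furniture and walls round the work are solid. World frame = base frame: x ahead of the robot, y to its left, z up, the work surface at z = 0. Lengths are in m, angles in rad, forces in N, time in s.
With the tool pointing down it reaches from about 0.4 to 0.85 m from the base axis. Payload 10.4 kg.
Tool frame: the origin (TCP) lies midway between the tips of the shut fingers; the grasp point (between the pads) lies 19 mm behind it; z points along the fingers, x is the direction in which the jaws open and shut, and the axes are right-handed (so a half turn about z gives the same grasp; the last joint's range is limited). The gripper opens to 87 mm and grips with 3 to 60 N. Pads are 19 mm wide; open, the fingers measure 117 mm over their backs; the gripper's body (75 mm by 190 mm) begins 51 mm behind the grasp point.
Start: joints at [-1.228, 0.332, -0.065, 1.46, 0.022, 1.35, -0.088], TCP at [0.224, 0.584, 0.223] pointing down, gripper open.
Joint ranges: [-2.6, 2.6], [-0.5, 2.12], [-1.47, 1.34], [0.16, 2.42], [-1.27, 4.41], [0.06, 2.06], [-2.6, 2.6]. Speed limits (rad/s): [2.22, 2.22, 2.79, 2.79, 3.14, 3.14, 3.14].

### API

Orientations are given as a unit quaternion [w, x, y, z].
In Python, from plant import bot gives the robot as it stands. The module is installed in compiled form; this text tells all that it offers.
- The arm moves only by the tool move_arm, never from a script. Its argument "commands" is a list of rows, each an object with "grip": the finger opening in mm, from 0 to 87; "offset": the shift along the world's x, y, z in mm, a list of three; "spin": the turn about the world's z in degrees. In form: [{"grip": grip, "offset": [tx, ty, tz], "spin": spin}, ...]. A call has 1 to 5 rows; each row is the pose to reach, as a shift and turn from the pose commanded when the call began; what a row does not reach only later rows make up. A row lasts 1/8 s, in which the tool goes at most 62.5 mm and 10.7 degrees, less where a joint would pass 70% of its speed; a pose out of reach is approached as far as the arm can. A call with a gripper value outside its range is refused whole. The fingers move at their own pace and stop on an object; "grip_force" is the grip in N (left out, the last holds). Time passes only in rows, so rows that repeat a pose let the fingers close. It gives the time, the measured TCP pose, the force and the opening at its end, in the units of the state.
- bot.observe(): the state, without advancing time (a new reading comes with each control period).
- bot.grab_frame(name): name is "side" or "top"; returns (picture, depth): 384x512x3 uint8, red, green, blue; 384x512 float32, m along the optical axis (not along the pixel's ray), 0 where there is no reading.
- bot.camera_params(name): a dict with "vertical_fov" (degrees; the focal length in pixels is half the picture's height over the tangent of half this angle, whatever the lens; pixels are square), "cx", "cy" (the principal point, pixels), "R" (3x3) and "t" (3): a world point X has camera coordinates R X + t. Camera axes: x right, y down, z forward; pixel columns grow to the right and rows downward; lengths in m; the calibration is good to about 2 mm. A picture is of the moment at which its call begins. camera_params takes no time and is no camera call.
- bot.close_job(): hands the job in, once; it reports no verdict.
The state is a dict: "time": time; "joint_pos": joint angles; "dq": joint speeds; "joint_torque": joint torques, N m; "tcp_pos": TCP position; "tcp_rot": TCP orientation; "ft_force": force on the tool from outside, world axes, zero at the start; "moment": the same for the moment, N m; "opening": finger opening in m.
Only numpy, scipy, OpenCV 4.12 (cv2) and the standard library are available. Lean on these libraries where they do the work, as an engineer would, in place of code of your own. Each camera call takes 0.05 s, during which the arm holds its last target.

## Working session

There is one attempt and no reset: what is moved stays moved. The work goes in short steps, Python scripts to look and compute and a tool call to move; the robot and the scene stay as the last step left them, time stands still between calls to the robot, and variables do not carry over. Pictures are saved under pics/ and viewed, and the job is handed in when it is done.

Besides the shell and the picture viewer there is one more tool, called in YAML: its name, and indented under it one key for each argument. move_arm: Moves the arm, as the interface text tells. Its arguments: {"type":"object","properties":{"commands":{"type":"array","items":{"type":"object","properties":{"grip":{"type":"number"},"offset":{"type":"array","items":{"type":"number"}},"spin":{"type":"number"}}}},"grip_force":{"type":"number"}},"required":["commands"]}

```bash
mkdir -p pics; python3 - <<'E'
from plant import bot
import cv2,numpy as np
for n in ("top","side"):
    p,d=bot.grab_frame(n); cv2.imwrite(f"pics/{n}0.png",p[:,:,::-1]); np.save(f"pics/{n}0.npy",d); np.save(f"pics/{n}0p.npy",p)
    print(n,bot.camera_params(n))
s=bot.observe(); print(s)
E
```

```text
top {'vertical_fov': 55.005874464083284, 'cx': 260.1210523892541, 'cy': 187.523746145897, 'R': array([[ 0.02409749, -0.99964822,  0.01107904],
       [-0.98249098, -0.02572898, -0.18452503],
       [ 0.18474517, -0.00643846, -0.98276537]]), 't': array([-0.05968755,  0.54100763,  0.92366494])}
side {'vertical_fov': 50.46952216926092, 'cx': 255.69381153635098, 'cy': 190.07407886297753, 'R': array([[ 0.91559961, -0.40183839,  0.01425702],
       [-0.25128474, -0.59951957, -0.75988964],
       [ 0.31390019,  0.69217209, -0.64989574]]), 't': array([-0.51707855,  0.1520967 ,  0.78293195])}
{'time': 0.1, 'joint_pos': array([-1.22760699,  0.33279357, -0.06470433,  1.46083834,  0.02161458,
        1.34991346, -0.08849236]), 'dq': array([-0.00078401, -0.00128925,  0.00053651, -0.0017736 , -0.0006131 ,
       -0.00295786,  0.0001337 ]), 'joint_torque': array([ 9.05375036e-04, -6.24539423e+01,  2.43435474e-02, -3.90720642e+01,
       -6.13878085e-02,  3.66898498e-02,  5.84902068e-05]), 'tcp_pos': array([0.22343699, 0.58332894, 0.22185203]), 'tcp_rot': array([ 3.84324544e-04,  8.23909725e-01,  5.66720716e-01, -4.97129357e-04]), 'ft_force': array([-0.33310606, -0.15747428, -0.44422551]), 'moment': array([-0.00816177, -0.05824822, -0.01561029]), 'opening': 0.0869143212455146}
```

View pics/top0.png

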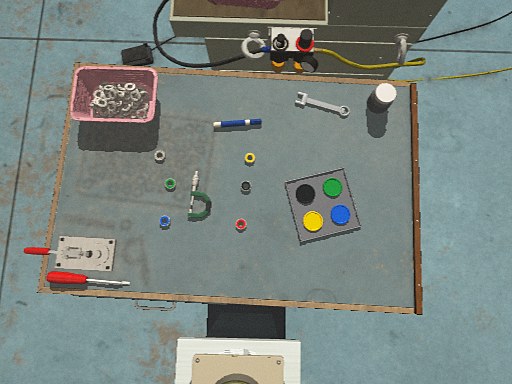

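View pics/side0.png

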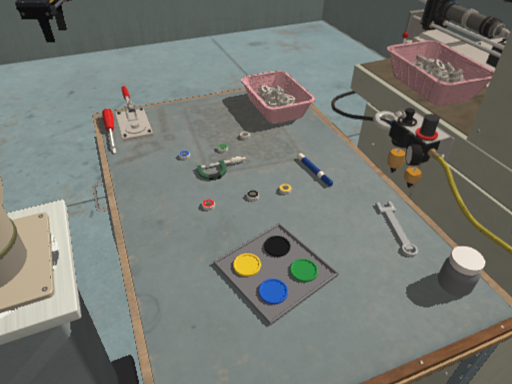

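The top view shows bearings (col,row) at: bare (159,156), green (170,184), blue (165,222), yellow (250,158), black (246,187), red (241,225). The nests are at black (305,194), green (332,188), yellow (313,221) and blue (340,214). Next I'll measure them in both views.

```bash
cat > h.py <<'E'
from plant import bot
import cv2,numpy as np
def cam(n):
    c=bot.camera_params(n); f=192/np.tan(np.radians(c["vertical_fov"]/2)); return c,f
def ray(n,u,v,z):
    c,f=cam(n); d=c["R"].T@np.array([(u-c["cx"])/f,(v-c["cy"])/f,1]); o=-c["R"].T@c["t"]
    return o+d*(z-o[2])/d[2]
def proj(n,X):
    c,f=cam(n); p=c["R"]@np.array(X)+c["t"]; return c["cx"]+f*p[0]/p[2], c["cy"]+f*p[1]/p[2], p[2]
def hsv(p): return cv2.cvtColor(p,cv2.COLOR_RGB2HSV)
RNG={"blue":((100,130,60),(125,255,255)),"green":((55,120,40),(85,255,255)),"yellow":((20,130,90),(35,255,255)),"red":((0,150,80),(6,255,255)),"black":((0,0,0),(180,255,52))}
def blobs(p,col,amin=15,amax=900):
    m=cv2.inRange(hsv(p),*map(np.array,RNG[col]))
    m=cv2.morphologyEx(m,cv2.MORPH_CLOSE,np.ones((3,3)))
    cs,_=cv2.findContours(m,cv2.RETR_EXTERNAL,cv2.CHAIN_APPROX_NONE)
    out=[]
    for c in cs:
        h=cv2.convexHull(c); a=cv2.contourArea(h)
        if amin<a<amax:
            M=cv2.moments(h); x,y,w,hh=cv2.boundingRect(h); out.append((M["m10"]/M["m00"],M["m01"]/M["m00"],a,w,hh))
    return out
E
python3 - <<'E'
from h import *
for n in("top","side"):
    p=np.load(f"pics/{n}0p.npy"); d=np.load(f"pics/{n}0.npy")
    for c in RNG:
        for b in blobs(p,c):
            X=ray(n,b[0],b[1],0.010)
            if 0.2<X[0]<0.95 and abs(X[1])<.6:
                u,v,dz=proj(n,X)
                print(n,c,np.round(b,1),np.round(X*1000,1),"depth",round(float(d[int(v+.5),int(u+.5)]),4),"exp",round(dz,4))
    print()
print(proj("top",[.2234,.5833,.222]),proj("side",[.2234,.5833,.222]))
for n,b in(("top",(100,140,380,250)),("side",(140,120,340,330))):
    im=cv2.imread(f"pics/{n}0.png")[b[1]:b[3],b[0]:b[2]]; im=cv2.resize(im,None,fx=2.8,fy=2.8,interpolation=cv2.INTER_CUBIC); cv2.imwrite(f"pics/{n}0z.png",im[:600,:800])
E
```

```text
top blue [164.  220.2  54.5   9.    9. ] [453.4 211.2  10. ] depth 1.0048 exp 0.9962
top blue [340.1 213.7 286.5  20.   20. ] [ 483.1 -266.    10. ] depth 1.0086 exp 1.0048
top blue [232.4 123.  113.5  24.    7. ] [734.7  36.9  10. ] depth 1.0448 exp 1.0493
top blue [254.8 121.3  46.   11.    6. ] [741.5 -26.7  10. ] depth 1.0432 exp 1.051
top green [169.7 183.   49.    9.    9. ] [556.1 202.8  10. ] depth 1.023 exp 1.0153
top green [332.1 186.7 263.5  19.   19. ] [ 557.4 -245.    10. ] depth 1.019 exp 1.0184
top yellow [312.5 220.6 294.5  20.   20. ] [ 462.4 -190.6   10. ] depth 1.0006 exp 1.0005
top yellow [249.4 157.2  58.   10.    9. ] [635.4 -14.2  10. ] depth 1.042 exp 1.0313
top yellow [415.3  61.7  75.5  22.    7. ] [ 940.7 -496.2   10. ] depth 1.0286 exp 1.0908
top yellow [360.3  60.  567.   81.   20. ] [ 941.  -333.1   10. ] depth 1.0812 exp 1.0898
top red [ 65.4 277.5 389.   40.   13. ] [296.8 457.5  10. ] depth 0.9486 exp 0.9657
top red [ 36.8 250.6 150.   26.    8. ] [364.4 541.5  10. ] depth 0.9233 exp 0.9777
top red [240.5 223.5  58.5  10.   10. ] [449.6   4.4  10. ] d
[... 1273 characters left out ...]
 177.5  11.   22. ] [296.4 461.4  10. ] depth 1.1638 exp 1.1889
side black [125.2 370.1 552.5  28.   29. ] [ 209.1 -309.5   10. ] depth 1.4056 exp 0.6278
side black [443.2 270.   85.   11.   23. ] [ 804.1 -352.9   10. ] depth 0.7534 exp 0.7846
side black [276.5 246.  409.   26.   21. ] [ 535.  -172.3   10. ] depth 0.8248 exp 0.8251
side black [252.5 193.4  36.   10.    6. ] [554.5  -4.5  10. ] depth 0.9602 exp 0.9474
side black [214.7 177.2  31.5  12.    5. ] [493.7  86.5  10. ] depth 0.9952 exp 0.9912

(np.float64(-55.023112211948956), np.float64(319.32458192527986), np.float64(0.7430075446519557)) (np.float64(56.581961611794526), np.float64(35.3885660783273), np.float64(1.112524375301351))
```

View pics/top0z.png

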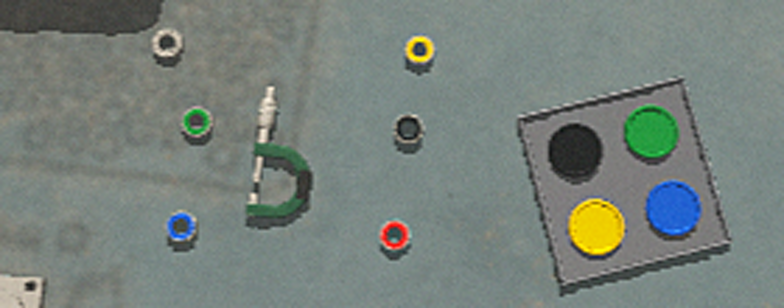

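View pics/side0z.png

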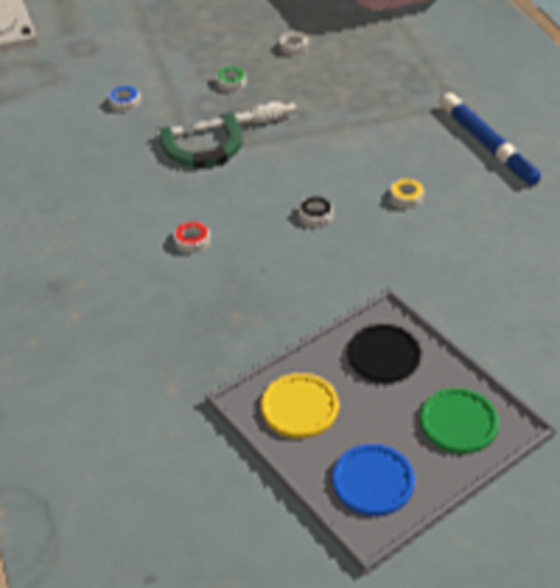

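The views agree to about 2 mm, the nest pitch comes out at 78 mm, and depth through the bores matches the table. Bearing centres in mm:

| Bearing | x | y |
|---|---|---|
| blue | 453 | 212 |
| green | 556 | 202.5 |
| black | 554.7 | -5 |
| yellow | 635 | -13.5 |

I'm going for blue first.

move_arm:
  commands:
    - {"grip": 50, "offset": [38, -62, -10], "spin": 0}
    - {"grip": 50, "offset": [76, -124, -20], "spin": 0}
    - {"grip": 50, "offset": [115, -186, -40], "spin": 0}
    - {"grip": 50, "offset": [115, -186, -50], "spin": 0}
  grip_force: 20

```text
time: 0.6
tcp_pos: [0.3405, 0.3947, 0.1723]
tcp_rot: [0.0, 0.825, 0.565, 0.0]
ft_force: [0.1, 0.6, -0.9]
opening: 0.0555
```

move_arm:
  commands:
    - {"grip": 50, "offset": [28, -45, -25], "spin": 0}
    - {"grip": 50, "offset": [56, -90, -50], "spin": 0}
    - {"grip": 50, "offset": [84, -136, -80], "spin": 0}
    - {"grip": 50, "offset": [113, -182, -112], "spin": 0}
    - {"grip": 50, "offset": [113, -182, -112], "spin": 0}

```text
time: 1.23
tcp_pos: [0.4519, 0.2104, 0.0582]
tcp_rot: [0.001, 0.826, 0.564, -0.002]
ft_force: [0.7, -0.1, 0.0]
opening: 0.0498
```

```bash
python3 - <<'E'
from h import *
for n,b in(("top",(100,130,300,280)),("side",(120,90,320,240))):
    p,d=bot.grab_frame(n); im=cv2.resize(p[b[1]:b[3],b[0]:b[2],::-1],None,fx=4,fy=4,interpolation=cv2.INTER_CUBIC); cv2.imwrite(f"pics/{n}1.png",im)
print(bot.observe()["tcp_pos"])
E
```

```text
[0.45136953 0.21526008 0.06016761]
```

View pics/side1.png

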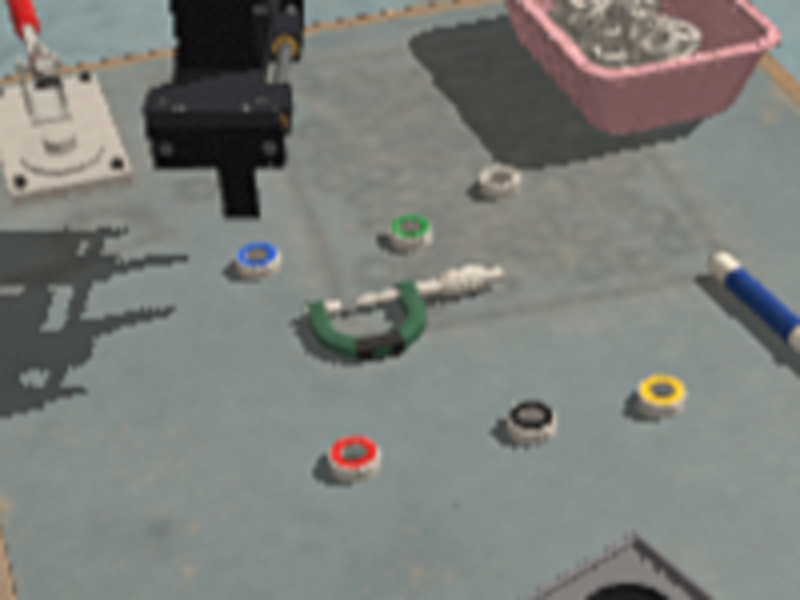

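The gripper is above and behind blue (side crop, blue at about (258,255)), and the space around it is clear. Going down and gripping.

move_arm:
  commands:
    - {"grip": 50, "offset": [2, -3, -20], "spin": 0}
    - {"grip": 50, "offset": [2, -3, -45], "spin": 0}
    - {"grip": 50, "offset": [2, -3, -56], "spin": 0}
    - {"grip": 26, "offset": [2, -3, -56], "spin": 0}
    - {"grip": 26, "offset": [2, -3, -56], "spin": 0}

```text
time: 1.95
tcp_pos: [0.454, 0.2133, 0.0055]
tcp_rot: [-0.0, 0.824, 0.567, 0.001]
ft_force: [0.5, 0.9, 0.8]
opening: 0.0373
```

move_arm:
  commands:
    - {"grip": 20, "offset": [0, 0, 0], "spin": 0}
    - {"grip": 20, "offset": [0, 0, 0], "spin": 0}
    - {"grip": 20, "offset": [0, 0, 0], "spin": 0}

```text
time: 2.33
tcp_pos: [0.454, 0.2131, 0.0053]
tcp_rot: [-0.0, 0.824, 0.567, 0.001]
ft_force: [-1.4, -0.1, 6.3]
opening: 0.027
```

move_arm:
  commands:
    - {"grip": 20, "offset": [0, 0, 0], "spin": 0}

```text
time: 2.45
tcp_pos: [0.454, 0.2131, 0.0053]
tcp_rot: [-0.0, 0.824, 0.567, 0.001]
ft_force: [-1.3, -0.5, 6.9]
opening: 0.0269
```

```bash
python3 - <<'E'
from h import *
for n,b in(("top",(110,140,250,260)),("side",(130,100,270,220))):
    p,d=bot.grab_frame(n); im=cv2.resize(p[b[1]:b[3],b[0]:b[2],::-1],None,fx=4,fy=4,interpolation=cv2.INTER_CUBIC); cv2.imwrite(f"pics/{n}2.png",im)
s=bot.observe(); print(s["tcp_pos"],s["opening"],s["ft_force"])
E
python3 -c "
import cv2,numpy as np
cv2.imwrite('pics/b2.png',cv2.resize(np.hstack([cv2.imread('pics/top2.png'),cv2.imread('pics/side2.png')]),(798,342)))"
```

```text
[0.45406596 0.21311416 0.00530739] 0.027304321754318885 [-0.86340443  0.81084652  6.13466326]
```

View pics/b2.png

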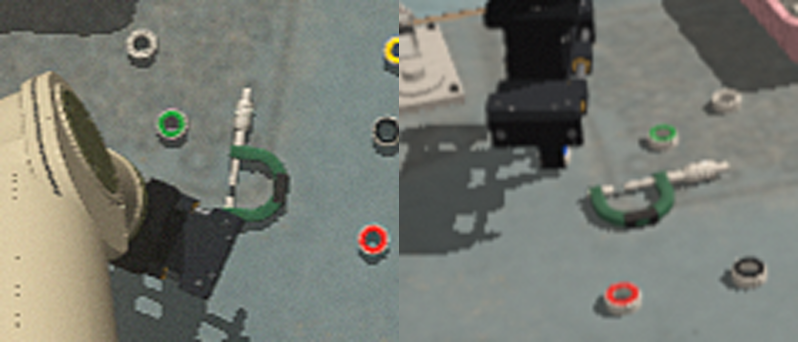

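```bash
python3 - <<'E'
from h import *
p,d=bot.grab_frame("side"); 
im=cv2.resize(p[125:170,160:220,::-1],None,fx=12,fy=12,interpolation=cv2.INTER_NEAREST); cv2.imwrite("pics/s3.png",im)
X=[.454,.2131,.0053]; print(proj("side",X))
for b in blobs(p,"blue",3): print(np.round(b,1), ray("side",b[0],b[1],.01))
E
```

```text
(np.float64(184.48246287079326), np.float64(154.35590651379079), np.float64(1.0695000581024554))
[272.9 290.9 561.   29.   25. ] [ 0.48149655 -0.26734762  0.01      ]
[326.6 180.   55.5  12.   11. ] [ 0.74001345 -0.02846341  0.01      ]
[310.2 165.2  98.   18.   16. ] [0.73271181 0.03900067 0.01      ]
```

View pics/s3.png

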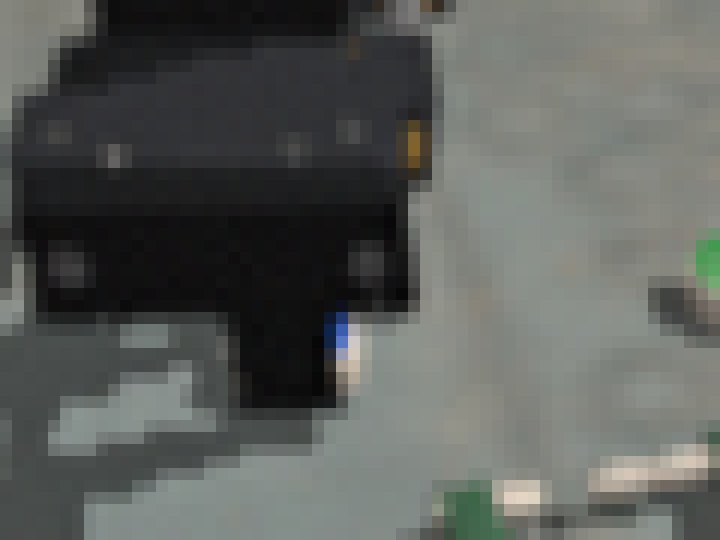

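move_arm:
  commands:
    - {"grip": 20, "offset": [0, 0, 5], "spin": 0}
    - {"grip": 20, "offset": [0, 0, 20], "spin": 0}
    - {"grip": 20, "offset": [0, 0, 50], "spin": 0}
    - {"grip": 20, "offset": [0, 0, 95], "spin": 0}
    - {"grip": 20, "offset": [0, 0, 95], "spin": 0}

```text
time: 3.22
tcp_pos: [0.4556, 0.2137, 0.1037]
tcp_rot: [-0.0, 0.824, 0.567, 0.003]
ft_force: [-0.3, -0.8, -0.6]
opening: 0.0272
```

```bash
python3 - <<'E'
from h import *
s=bot.observe(); X=s["tcp_pos"]; print(X,s["opening"],s["ft_force"])
p,d=bot.grab_frame("side"); u,v,_=map(int,proj("side",X)); print(u,v)
im=cv2.resize(p[v-40:v+45,u-50:u+50,::-1],None,fx=7,fy=7,interpolation=cv2.INTER_NEAREST); cv2.imwrite("pics/s4.png",im)
E
```

```text
[0.45564692 0.21373398 0.10370276] 0.02716479677802263 [-0.3372332  -0.76239838 -0.63690403]
181 121
```

View pics/s4.png

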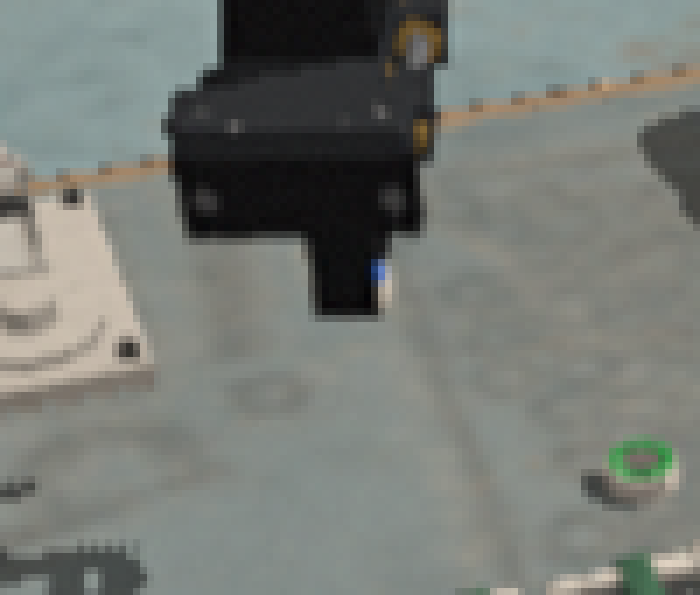

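Blue is held. I'll carry it across and spin the jaws so the side camera can look between the fingers.

move_arm:
  commands:
    - {"grip": 20, "offset": [2, -40, 0], "spin": -9}
    - {"grip": 20, "offset": [5, -90, 0], "spin": -18}
    - {"grip": 20, "offset": [8, -140, 0], "spin": -27}
    - {"grip": 20, "offset": [11, -190, 0], "spin": -36}
    - {"grip": 20, "offset": [14, -240, 0], "spin": -45}

```text
time: 3.9
tcp_pos: [0.4668, -0.029, 0.0991]
tcp_rot: [-0.0, 0.979, 0.206, -0.0]
ft_force: [0.7, 0.5, -0.0]
opening: 0.0272
```

move_arm:
  commands:
    - {"grip": 20, "offset": [3, -50, 0], "spin": -9}
    - {"grip": 20, "offset": [6, -100, 0], "spin": -18}
    - {"grip": 20, "offset": [9, -150, 0], "spin": -27}
    - {"grip": 20, "offset": [13, -200, -10], "spin": -36}
    - {"grip": 20, "offset": [15, -239, -40], "spin": -45}

```text
time: 4.53
tcp_pos: [0.483, -0.2686, 0.0598]
tcp_rot: [0.0, 0.983, -0.185, 0.001]
ft_force: [1.7, 0.7, -0.7]
opening: 0.0272
```

move_arm:
  commands:
    - {"grip": 20, "offset": [0, 0, 0], "spin": 0}
    - {"grip": 20, "offset": [0, 0, 0], "spin": 0}
    - {"grip": 20, "offset": [0, 0, 0], "spin": 0}

```text
time: 4.9
tcp_pos: [0.4832, -0.2651, 0.0601]
tcp_rot: [-0.0, 0.984, -0.181, 0.0]
ft_force: [0.2, 0.8, -1.7]
opening: 0.0269
```

```bash
cat > look.py <<'E'
from h import *
import sys
def look(name,r=50):
    s=bot.observe(); X=s["tcp_pos"]; R=s["tcp_rot"]
    p,d=bot.grab_frame("side"); u,v,_=map(int,proj("side",X))
    y0=max(v-r,0);x0=max(u-r,0)
    im=cv2.resize(p[y0:v+r,x0:u+r,::-1],None,fx=6*50//r,fy=6*50//r,interpolation=cv2.INTER_NEAREST)[:600,:800]; cv2.imwrite(f"pics/{name}.png",im)
    jaw=np.degrees(2*np.arctan2(R[2],R[1]))
    print("tcp",np.round(X*1000,1),"jaw deg",round(jaw,1),"op",round(s["opening"]*1000,1),"F",np.round(s["ft_force"],1),"t",s["time"],"tcp px",u,v,"crop0",x0,y0)
    return p,d
E
python3 -c "
from look import *
look('s5')"
```

```text
tcp [ 483.2 -265.1   60.1] jaw deg -20.8 op 26.9 F [ 0.2  0.8 -1.7] t 4.9 tcp px 274 272 crop0 224 222
```

View pics/s5.png

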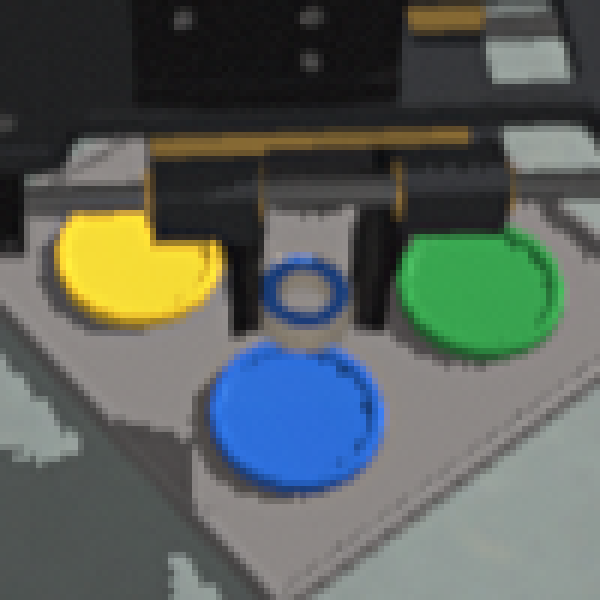

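Blue is gripped level with its seal up at (305,290) in the crop, between both fingers, with the blue nest below. I'll measure its offset from the TCP.

```bash
python3 - <<'E'
from h import *
u,v=224+305.5/6,222+290/6
X=ray("side",u,v,.065); print(X)
# extents in picture of ring with underside z
for z in (.055,.056,.058,.060):
    c=np.array([X[0],X[1],z]); c=ray("side",u,v,z+.01); c[2]=z
    k=[proj("side",c+[.0145*np.cos(a),.0145*np.sin(a),0]) for a in np.linspace(0,6.28,60)]
    print(z,np.round(c*1000,1),"bottom row crop",(max(q[1] for q in k)-222)*6)
E
```

```text
[ 0.48410797 -0.26472736  0.065     ]
0.055 [ 484.1 -264.7   55. ] bottom row crop 352.0650213947431
0.056 [ 483.7 -265.4   56. ] bottom row crop 352.17542510524027
0.058 [ 483.  -266.8   58. ] bottom row crop 352.3974150762415
0.06 [ 482.2 -268.2   60. ] bottom row crop 352.620995904864
```

move_arm:
  commands:
    - {"grip": 20, "offset": [-1, -1.5, -20], "spin": 0}
    - {"grip": 20, "offset": [-1, -1.5, -38], "spin": 0}
    - {"grip": 20, "offset": [-1, -1.5, -46.5], "spin": 0}
    - {"grip": 20, "offset": [-1, -1.5, -46.5], "spin": 0}
    - {"grip": 20, "offset": [-1, -1.5, -46.5], "spin": 0}

```text
time: 5.58
tcp_pos: [0.4814, -0.2679, 0.0127]
tcp_rot: [0.0, 0.983, -0.182, -0.0]
ft_force: [0.0, -0.4, -1.8]
opening: 0.0275
```

move_arm:
  commands:
    - {"grip": 32, "offset": [0, 0, 0], "spin": 0}
    - {"grip": 44, "offset": [0, 0, 0], "spin": 0}
    - {"grip": 44, "offset": [0, 0, 0], "spin": 0}
    - {"grip": 44, "offset": [0, 0, 20], "spin": 0}
    - {"grip": 50, "offset": [0, 0, 70], "spin": 0}

```text
time: 6.2
tcp_pos: [0.4804, -0.2674, 0.0835]
tcp_rot: [0.0, 0.983, -0.182, -0.002]
ft_force: [1.2, 0.5, 0.3]
opening: 0.047
```

```bash
python3 -c "
from look import *
look('s6')"
```

```text
tcp [ 480.4 -267.4   83.5] jaw deg -21.0 op 47.0 F [1.2 0.5 0.3] t 6.2 tcp px 274 265 crop0 224 215
```

View pics/s6.png

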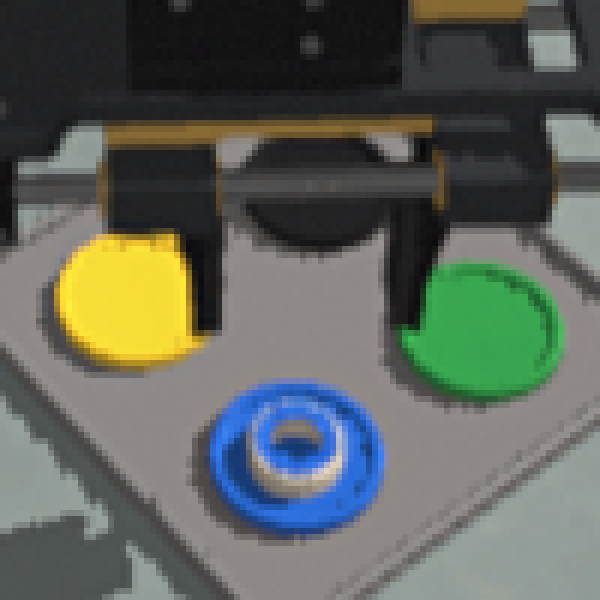

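Blue lies in its nest with its seal up (crop (298,445)). Black is next.

move_arm:
  commands:
    - {"grip": 50, "offset": [14, 52, 0], "spin": 0}
    - {"grip": 50, "offset": [28, 104, 0], "spin": 0}
    - {"grip": 50, "offset": [43, 156, 0], "spin": 0}
    - {"grip": 50, "offset": [57, 210, -10], "spin": 0}
    - {"grip": 50, "offset": [72.5, 261.5, -33.5], "spin": 0}

```text
time: 6.88
tcp_pos: [0.5559, -0.0043, 0.0516]
tcp_rot: [-0.001, 0.983, -0.182, 0.002]
ft_force: [1.3, -0.0, -0.0]
opening: 0.05
```

move_arm:
  commands:
    - {"grip": 50, "offset": [0, 0, 0], "spin": 0}
    - {"grip": 50, "offset": [0, 0, 0], "spin": 0}

```text
time: 7.12
tcp_pos: [0.5543, -0.0072, 0.0505]
tcp_rot: [0.0, 0.983, -0.182, 0.001]
ft_force: [-0.8, -1.7, -0.2]
opening: 0.0503
```

```bash
python3 -c "
from look import *
look('s7')"
```

```text
tcp [554.3  -7.2  50.5] jaw deg -21.0 op 50.3 F [-0.8 -1.7 -0.2] t 7.125 tcp px 253 180 crop0 203 130
```

View pics/s7.png

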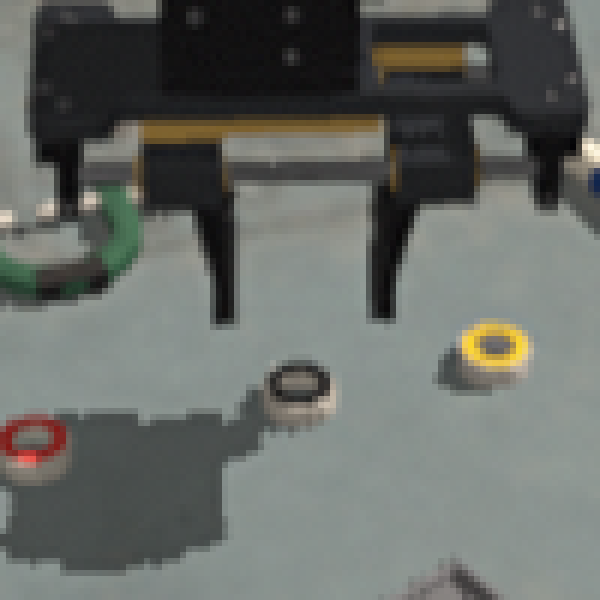

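The fingers straddle black, crop (298,390), and the neighbours are clear. Grasping.

move_arm:
  commands:
    - {"grip": 50, "offset": [0.5, 2, -25], "spin": 0}
    - {"grip": 50, "offset": [0.5, 2, -46], "spin": 0}
    - {"grip": 50, "offset": [0.5, 2, -46], "spin": 0}
    - {"grip": 20, "offset": [0.5, 2, -46], "spin": 0}
    - {"grip": 20, "offset": [0.5, 2, -46], "spin": 0}

```text
time: 7.8
tcp_pos: [0.5553, -0.0046, 0.0048]
tcp_rot: [-0.0, 0.983, -0.182, 0.001]
ft_force: [-0.1, -0.5, 0.8]
opening: 0.0376
```

move_arm:
  commands:
    - {"grip": 20, "offset": [0, 0, 0], "spin": 0}
    - {"grip": 20, "offset": [0, 0, 0], "spin": 0}
    - {"grip": 20, "offset": [0, 0, 0], "spin": 0}
    - {"grip": 20, "offset": [0, 0, 0], "spin": 0}

```text
time: 8.3
tcp_pos: [0.555, -0.0043, 0.0042]
tcp_rot: [-0.0, 0.983, -0.182, 0.0]
ft_force: [-0.4, -0.3, 6.4]
opening: 0.0272
```

move_arm:
  commands:
    - {"grip": 20, "offset": [0, 0, 15], "spin": 0}
    - {"grip": 20, "offset": [0, -10, 50], "spin": 0}
    - {"grip": 20, "offset": [-6, -60, 56], "spin": 0}
    - {"grip": 20, "offset": [-13, -115, 56], "spin": 0}
    - {"grip": 20, "offset": [-19, -166.5, 56], "spin": 0}

```text
time: 8.93
tcp_pos: [0.5354, -0.1725, 0.0608]
tcp_rot: [-0.0, 0.983, -0.182, 0.001]
ft_force: [0.1, 0.0, 0.1]
opening: 0.0272
```

move_arm:
  commands:
    - {"grip": 20, "offset": [0, 0, 0], "spin": 0}
    - {"grip": 20, "offset": [0, 0, 0], "spin": 0}
    - {"grip": 20, "offset": [0, 0, 0], "spin": 0}

```text
time: 9.3
tcp_pos: [0.536, -0.1692, 0.0597]
tcp_rot: [-0.0, 0.984, -0.181, 0.0]
ft_force: [0.0, -1.1, 0.1]
opening: 0.0269
```

```bash
python3 -c "
from look import *
look('s8')"
```

```text
tcp [ 536.  -169.2   59.7] jaw deg -20.8 op 26.9 F [ 0.  -1.1  0.1] t 9.3 tcp px 277 227 crop0 227 177
```

View pics/s8.png

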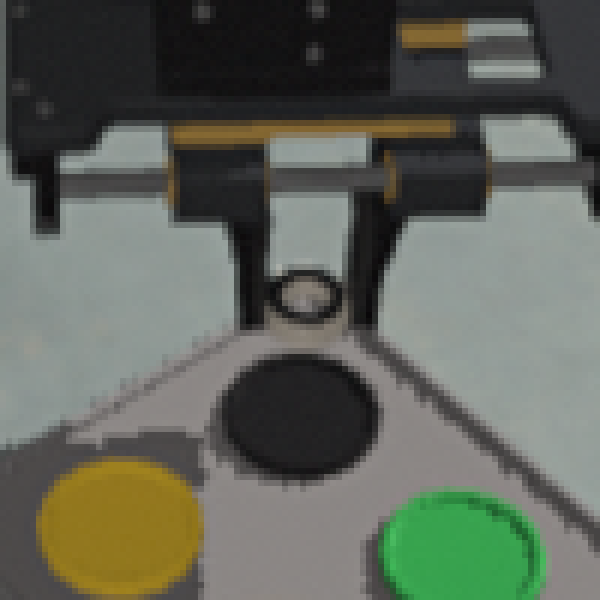

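Black is level in the grip, crop (305,297), above its nest at (300,415). Placing.

move_arm:
  commands:
    - {"grip": 20, "offset": [0, -2, -20], "spin": 0}
    - {"grip": 20, "offset": [0, -2, -38], "spin": 0}
    - {"grip": 20, "offset": [0, -2, -47], "spin": 0}
    - {"grip": 20, "offset": [0, -2, -47], "spin": 0}
    - {"grip": 20, "offset": [0, -2, -47], "spin": 0}

```text
time: 9.98
tcp_pos: [0.5354, -0.1729, 0.0121]
tcp_rot: [0.0, 0.983, -0.182, -0.0]
ft_force: [0.4, 0.5, -0.3]
opening: 0.0269
```

move_arm:
  commands:
    - {"grip": 32, "offset": [0, 0, 0], "spin": 0}
    - {"grip": 44, "offset": [0, 0, 0], "spin": 0}
    - {"grip": 44, "offset": [0, 0, 0], "spin": 0}
    - {"grip": 44, "offset": [0, 0, 15], "spin": 0}
    - {"grip": 50, "offset": [0, 0, 50], "spin": 0}

```text
time: 10.6
tcp_pos: [0.5347, -0.1727, 0.0629]
tcp_rot: [0.0, 0.983, -0.182, -0.001]
ft_force: [0.3, -0.7, 0.2]
opening: 0.0473
```

move_arm:
  commands:
    - {"grip": 50, "offset": [20, 32, 5], "spin": 0}
    - {"grip": 50, "offset": [45, 71, 5], "spin": 0}
    - {"grip": 50, "offset": [70, 111, 0], "spin": 0}
    - {"grip": 50, "offset": [99, 157.5, -12], "spin": 0}
    - {"grip": 50, "offset": [99, 157.5, -12], "spin": 0}

```text
time: 11.22
tcp_pos: [0.6359, -0.0093, 0.0503]
tcp_rot: [-0.001, 0.984, -0.178, -0.0]
ft_force: [-0.8, -0.2, -0.4]
opening: 0.0498
```

move_arm:
  commands:
    - {"grip": 50, "offset": [0, 0, 0], "spin": 0}
    - {"grip": 50, "offset": [0, 0, 0], "spin": 0}

```text
time: 11.48
tcp_pos: [0.6344, -0.017, 0.0514]
tcp_rot: [0.0, 0.983, -0.183, 0.0]
ft_force: [0.8, -0.1, -0.5]
opening: 0.0499
```

```bash
python3 -c "
from look import *
look('s9',75)"
```

```text
tcp [634.4 -17.   51.4] jaw deg -21.1 op 49.9 F [ 0.8 -0.1 -0.5] t 11.475 tcp px 286 174 crop0 211 99
```

View pics/s9.png

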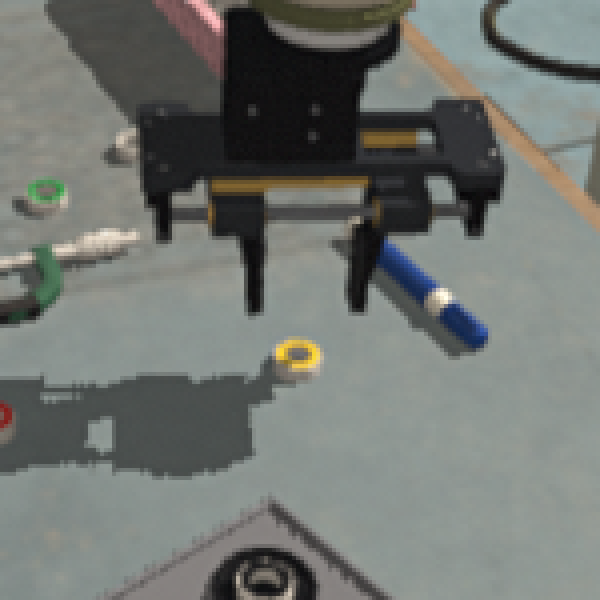

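Black is in its nest at (262,585), and the fingers straddle yellow at (298,358) with the pen clear. Descending, then re-reading before I close.

move_arm:
  commands:
    - {"grip": 50, "offset": [0, 0, -25], "spin": 0}
    - {"grip": 50, "offset": [0, 0, -46], "spin": 0}
    - {"grip": 50, "offset": [0, 0, -46], "spin": 0}
    - {"grip": 50, "offset": [0, 0, -46], "spin": 0}

```text
time: 12.02
tcp_pos: [0.6349, -0.0157, 0.0052]
tcp_rot: [0.0, 0.983, -0.182, 0.0]
ft_force: [0.0, -0.2, 0.5]
opening: 0.05
```

move_arm:
  commands:
    - {"grip": 20, "offset": [0, 1.5, -0.5], "spin": 0}
    - {"grip": 20, "offset": [0, 1.5, -0.5], "spin": 0}
    - {"grip": 20, "offset": [0, 1.5, -0.5], "spin": 0}
    - {"grip": 20, "offset": [0, 1.5, -0.5], "spin": 0}
    - {"grip": 20, "offset": [0, 1.5, -0.5], "spin": 0}

```text
time: 12.65
tcp_pos: [0.6347, -0.0137, 0.0043]
tcp_rot: [-0.0, 0.983, -0.182, 0.0]
ft_force: [-1.2, 1.1, 3.6]
opening: 0.0273
```

move_arm:
  commands:
    - {"grip": 20, "offset": [0, 0, 0], "spin": 0}
    - {"grip": 20, "offset": [0, 0, 0], "spin": 0}

```text
time: 12.9
tcp_pos: [0.6347, -0.0137, 0.0043]
tcp_rot: [-0.0, 0.983, -0.182, 0.0]
ft_force: [-1.3, 1.1, 4.5]
opening: 0.0267
```

move_arm:
  commands:
    - {"grip": 20, "offset": [0, 0, 15], "spin": 0}
    - {"grip": 20, "offset": [-15, -15, 55], "spin": 0}
    - {"grip": 20, "offset": [-50, -51, 66], "spin": 0}
    - {"grip": 20, "offset": [-85, -88, 66], "spin": 0}
    - {"grip": 20, "offset": [-120, -123, 66], "spin": 0}

```text
time: 13.52
tcp_pos: [0.5135, -0.1383, 0.071]
tcp_rot: [-0.0, 0.983, -0.182, 0.001]
ft_force: [0.8, -0.3, 0.3]
opening: 0.0271
```

move_arm:
  commands:
    - {"grip": 20, "offset": [-30, -30, -5], "spin": 0}
    - {"grip": 20, "offset": [-53, -55, -10], "spin": 0}
    - {"grip": 20, "offset": [-53, -55, -10], "spin": 0}
    - {"grip": 20, "offset": [-53, -55, -10], "spin": 0}
    - {"grip": 20, "offset": [-53, -55, -10], "spin": 0}

```text
time: 14.15
tcp_pos: [0.4624, -0.1911, 0.0604]
tcp_rot: [-0.0, 0.983, -0.181, 0.0]
ft_force: [0.6, -1.0, -0.3]
opening: 0.0272
```

```bash
python3 -c "
from look import *
look('s10')"
```

```text
tcp [ 462.4 -191.1   60.4] jaw deg -20.9 op 27.2 F [ 0.6 -1.  -0.3] t 14.15 tcp px 247 246 crop0 197 196
```

View pics/s10.png

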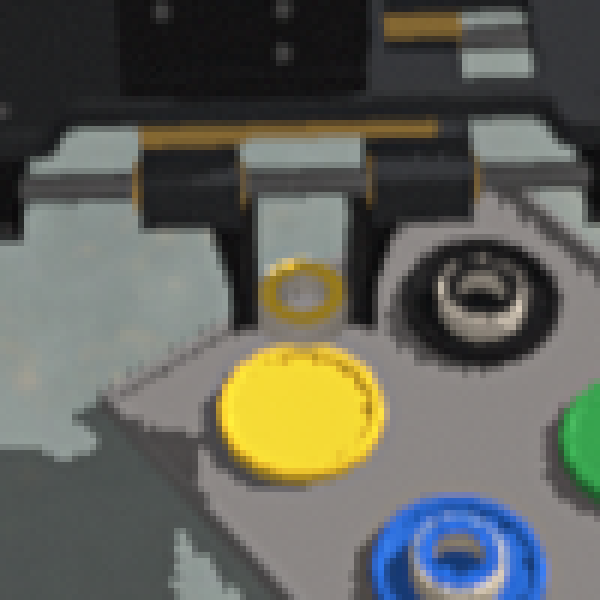

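Yellow is level, crop (303,292), above its nest, and black and blue sit centred in theirs. Placing, then heading for green.

move_arm:
  commands:
    - {"grip": 20, "offset": [-0.5, -0.5, -20], "spin": 0}
    - {"grip": 20, "offset": [-0.5, -0.5, -38], "spin": 0}
    - {"grip": 20, "offset": [-0.5, -0.5, -47.5], "spin": 0}
    - {"grip": 20, "offset": [-0.5, -0.5, -47.5], "spin": 0}
    - {"grip": 20, "offset": [-0.5, -0.5, -47.5], "spin": 0}

```text
time: 14.82
tcp_pos: [0.4612, -0.1924, 0.0126]
tcp_rot: [0.0, 0.983, -0.182, 0.0]
ft_force: [0.3, -0.8, -0.1]
opening: 0.0272
```

move_arm:
  commands:
    - {"grip": 32, "offset": [0, 0, 0], "spin": 0}
    - {"grip": 44, "offset": [0, 0, 0], "spin": 0}
    - {"grip": 44, "offset": [0, 0, 0], "spin": 0}
    - {"grip": 44, "offset": [0, 0, 15], "spin": 0}
    - {"grip": 50, "offset": [0, 0, 60], "spin": 0}

```text
time: 15.45
tcp_pos: [0.4598, -0.1921, 0.0727]
tcp_rot: [0.0, 0.983, -0.182, -0.002]
ft_force: [1.2, 0.0, 0.3]
opening: 0.0468
```

move_arm:
  commands:
    - {"grip": 50, "offset": [9, 40, 20], "spin": 0}
    - {"grip": 50, "offset": [20, 84, 25], "spin": 0}
    - {"grip": 50, "offset": [30, 126, 25], "spin": 0}
    - {"grip": 50, "offset": [40, 168, 25], "spin": 0}
    - {"grip": 50, "offset": [50, 210, 25], "spin": 0}

```text
time: 16.08
tcp_pos: [0.5115, 0.019, 0.0989]
tcp_rot: [-0.0, 0.983, -0.182, 0.001]
ft_force: [-0.2, -0.3, 0.4]
opening: 0.0502
```

move_arm:
  commands:
    - {"grip": 46, "offset": [11, 46, 0], "spin": 0}
    - {"grip": 46, "offset": [22, 92, 0], "spin": 0}
    - {"grip": 46, "offset": [33, 138, -20], "spin": 0}
    - {"grip": 46, "offset": [44.5, 184, -45], "spin": 0}
    - {"grip": 46, "offset": [44.5, 184, -45], "spin": 0}

```text
time: 16.7
tcp_pos: [0.5543, 0.2059, 0.0513]
tcp_rot: [0.0, 0.984, -0.179, -0.001]
ft_force: [-0.9, -1.1, 0.2]
opening: 0.0461
```

move_arm:
  commands:
    - {"grip": 46, "offset": [0, 0, 0], "spin": 0}
    - {"grip": 46, "offset": [0, 0, 0], "spin": 0}
    - {"grip": 46, "offset": [0, 0, 0], "spin": 0}

```text
time: 17.08
tcp_pos: [0.5559, 0.2008, 0.0534]
tcp_rot: [-0.0, 0.983, -0.183, 0.0]
ft_force: [0.9, -0.0, 0.7]
opening: 0.0463
```

```bash
python3 -c "
from look import *
p,d=look('s11',75)
for b in blobs(p,'green'): print(np.round(b,1),np.round(ray('side',b[0],b[1],.01)*1000,1))"
```

```text
tcp [555.9 200.8  53.4] jaw deg -21.0 op 46.3 F [ 0.9 -0.   0.7] t 17.075 tcp px 221 133 crop0 146 58
[303.5 269.8 471.5  28.   23. ] [ 556.4 -246.8   10. ]
```

View pics/s11.png

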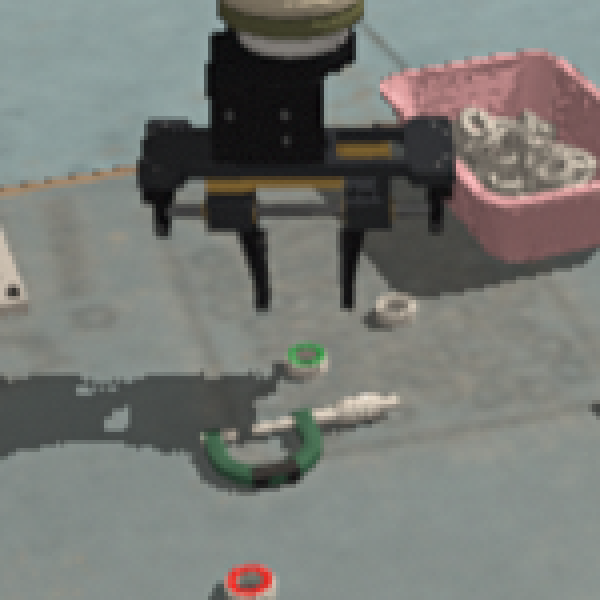

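The fingers straddle green, crop (307,356). The bare bearing is at (395,308), so I'll check both positions.

```bash
python3 -c "
from h import *
print(ray('side',146+307/4,58+355/4,.01),ray('side',146+396/4,58+304/4,.01),ray('top',159.5,155,.01))"
```

```text
[0.55656876 0.20116194 0.01      ] [0.63559544 0.2362294  0.01      ] [0.63499443 0.23673811 0.01      ]
```

move_arm:
  commands:
    - {"grip": 46, "offset": [0, 0.5, -25], "spin": 0}
    - {"grip": 46, "offset": [0, 0.5, -48], "spin": 0}
    - {"grip": 46, "offset": [0, 0.5, -48], "spin": 0}
    - {"grip": 46, "offset": [0, 0.5, -48], "spin": 0}

```text
time: 17.62
tcp_pos: [0.5561, 0.2021, 0.0056]
tcp_rot: [-0.0, 0.983, -0.182, 0.0]
ft_force: [0.7, -0.5, 0.2]
opening: 0.0462
```

move_arm:
  commands:
    - {"grip": 20, "offset": [0, 0, -1], "spin": 0}
    - {"grip": 20, "offset": [0, 0, -1], "spin": 0}
    - {"grip": 20, "offset": [0, 0, -1], "spin": 0}
    - {"grip": 20, "offset": [0, 0, -1], "spin": 0}
    - {"grip": 20, "offset": [0, 0, -1], "spin": 0}

```text
time: 18.25
tcp_pos: [0.5558, 0.2023, 0.004]
tcp_rot: [-0.0, 0.983, -0.182, 0.0]
ft_force: [-2.1, -0.9, 5.3]
opening: 0.0271
```

move_arm:
  commands:
    - {"grip": 20, "offset": [0, 0, 0], "spin": 0}
    - {"grip": 20, "offset": [0, 0, 0], "spin": 0}

```text
time: 18.5
tcp_pos: [0.5558, 0.2023, 0.004]
tcp_rot: [-0.0, 0.983, -0.182, 0.0]
ft_force: [-0.7, 0.1, 4.8]
opening: 0.0273
```

move_arm:
  commands:
    - {"grip": 20, "offset": [0, 0, 15], "spin": 0}
    - {"grip": 20, "offset": [0, -10, 55], "spin": 0}
    - {"grip": 20, "offset": [0, -50, 76], "spin": 0}
    - {"grip": 20, "offset": [0, -98, 76], "spin": 0}
    - {"grip": 20, "offset": [0, -148, 76], "spin": 0}

```text
time: 19.12
tcp_pos: [0.5557, 0.053, 0.0807]
tcp_rot: [-0.0, 0.983, -0.182, 0.001]
ft_force: [0.3, -1.0, -0.8]
opening: 0.0271
```

move_arm:
  commands:
    - {"grip": 20, "offset": [0, -50, 0], "spin": 0}
    - {"grip": 20, "offset": [0, -100, 0], "spin": 0}
    - {"grip": 20, "offset": [0, -150, 0], "spin": 0}
    - {"grip": 20, "offset": [0, -200, 0], "spin": 0}
    - {"grip": 20, "offset": [0, -250, 0], "spin": 0}

```text
time: 19.75
tcp_pos: [0.5555, -0.1974, 0.0804]
tcp_rot: [-0.0, 0.983, -0.182, 0.0]
ft_force: [0.4, -0.7, -1.2]
opening: 0.0268
```

move_arm:
  commands:
    - {"grip": 20, "offset": [0, -35, -10], "spin": 0}
    - {"grip": 20, "offset": [1, -50, -20], "spin": 0}
    - {"grip": 20, "offset": [1, -50, -20], "spin": 0}
    - {"grip": 20, "offset": [1, -50, -20], "spin": 0}
    - {"grip": 20, "offset": [1, -50, -20], "spin": 0}

```text
time: 20.38
tcp_pos: [0.5572, -0.2442, 0.0599]
tcp_rot: [-0.0, 0.984, -0.181, 0.0]
ft_force: [0.3, -1.6, 0.1]
opening: 0.0274
```

```bash
python3 -c "
from look import *
look('s12')"
```

```text
tcp [ 557.2 -244.2   59.9] jaw deg -20.8 op 27.4 F [ 0.3 -1.6  0.1] t 20.375 tcp px 305 251 crop0 255 201
```

View pics/s12.png

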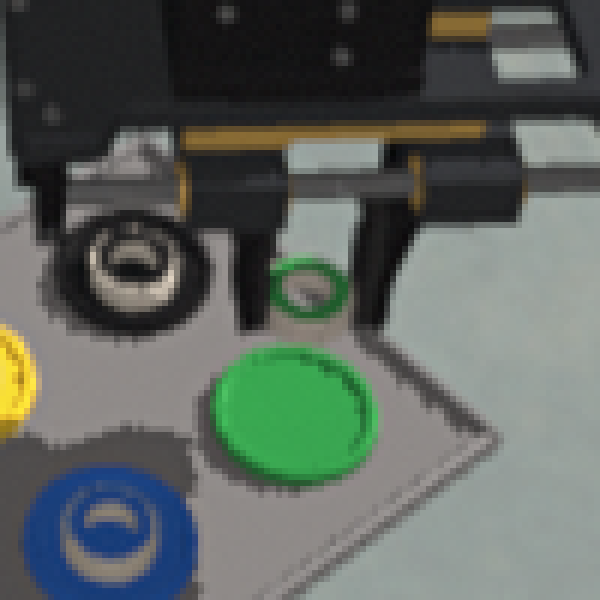

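Green is level, crop (308,288), above its nest. Placing.

move_arm:
  commands:
    - {"grip": 20, "offset": [0, -2, -20], "spin": 0}
    - {"grip": 20, "offset": [0, -2, -38], "spin": 0}
    - {"grip": 20, "offset": [0, -2, -47.5], "spin": 0}
    - {"grip": 20, "offset": [0, -2, -47.5], "spin": 0}
    - {"grip": 20, "offset": [0, -2, -47.5], "spin": 0}

```text
time: 21.05
tcp_pos: [0.5564, -0.2479, 0.0116]
tcp_rot: [0.0, 0.983, -0.182, -0.0]
ft_force: [-0.0, -0.1, -0.6]
opening: 0.0273
```

move_arm:
  commands:
    - {"grip": 32, "offset": [0, 0, 0], "spin": 0}
    - {"grip": 44, "offset": [0, 0, 0], "spin": 0}
    - {"grip": 44, "offset": [0, 0, 0], "spin": 0}
    - {"grip": 44, "offset": [0, 0, 15], "spin": 0}
    - {"grip": 50, "offset": [0, 0, 60], "spin": 0}

```text
time: 21.68
tcp_pos: [0.5553, -0.2473, 0.0718]
tcp_rot: [-0.0, 0.983, -0.182, -0.002]
ft_force: [0.3, -0.1, 0.5]
opening: 0.0473
```

move_arm:
  commands:
    - {"grip": 50, "offset": [0, 40, 50], "spin": 0}
    - {"grip": 50, "offset": [0, 90, 70], "spin": 0}
    - {"grip": 50, "offset": [0, 140, 80], "spin": 0}
    - {"grip": 50, "offset": [0, 190, 80], "spin": 0}
    - {"grip": 50, "offset": [0, 240, 80], "spin": 0}

```text
time: 22.3
tcp_pos: [0.5567, -0.0064, 0.1536]
tcp_rot: [-0.0, 0.983, -0.182, 0.001]
ft_force: [0.6, -0.7, 0.1]
opening: 0.0497
```

move_arm:
  commands:
    - {"grip": 50, "offset": [0, 50, 30], "spin": 0}
    - {"grip": 50, "offset": [0, 100, 50], "spin": 0}
    - {"grip": 50, "offset": [0, 150, 50], "spin": 0}
    - {"grip": 50, "offset": [0, 150, 50], "spin": 0}

```text
time: 22.8
tcp_pos: [0.5559, 0.1471, 0.2029]
tcp_rot: [-0.001, 0.984, -0.179, 0.0]
ft_force: [-0.9, 0.0, -0.4]
opening: 0.0498
```

```bash
python3 - <<'E'
from h import *
N={"blue":(482.3,-266.7),"green":(556.9,-246),"yellow":(461.6,-191.5),"black":(535.7,-171.1)}
s=bot.observe(); print(s["tcp_pos"],s["time"])
P={}
for n in("top","side"):
    p,d=bot.grab_frame(n); P[n]=p
    # steel (low-saturation bright) outer ring inside each nest
    h=hsv(p)
    for c,(x,y) in N.items():
        u,v,z=proj(n,[x/1000,y/1000,.018]); r=14 if n=="top" else 20
        m=np.zeros(p.shape[:2],np.uint8); cv2.circle(m,(int(round(u)),int(round(v))),int(r*.75),255,-1)
        st=cv2.inRange(h,(0,0,105),(180,75,255))&m
        ys,xs=np.nonzero(st)
        (cx,cy),(a,b),_=cv2.minAreaRect(np.c_[xs,ys].astype(np.float32))
        X=ray(n,cx,cy,.016)*1000
        dd=d[ys,xs]; C,f=cam(n)
        pts=np.c_[(xs-C["cx"])/f*dd,(ys-C["cy"])/f*dd,dd]; W=(pts-C["t"])@C["R"]
        print(n,c,len(xs),"off",np.round(X[:2]-[x,y],1),"top z mm",np.round(np.percentile(W[:,2],[50,90])*1000,1))
    for c in("red",):
        for b in blobs(p,c,30,70): print(n,c,np.round(ray(n,b[0],b[1],.01)*1000,1))
a=cv2.resize(P["top"][160:250,275:370,::-1],None,fx=4,fy=4); b=cv2.resize(P["side"][215:315,205:345,::-1],None,fx=3,fy=3,interpolation=cv2.INTER_NEAREST)
h=max(a.shape[0],b.shape[0]); z=lambda i:cv2.copyMakeBorder(i,0,h-i.shape[0],0,0,cv2.BORDER_CONSTANT)
cv2.imwrite("pics/fin.png",np.hstack([z(a),z(b)])); cv2.imwrite("pics/fintop.png",P["top"][:,:,::-1])
E
```

```text
[0.55592157 0.14706898 0.20293523] 22.8
top blue 28 off [ 5.4 -7.6] top z mm [10.2 18.4]
top green 42 off [ 8.8 -6.3] top z mm [ 5.7 18.4]
top yellow 11 off [ 0.1 -6.1] top z mm [16.3 19.1]
top black 47 off [  3.7 -10.3] top z mm [11.7 18.2]
top red [449.6   4.4  10. ]
side blue 202 off [5.4 9.1] top z mm [ 4.3 16.9]
side green 237 off [7.  5.4] top z mm [ 4.  16.8]
side yellow 233 off [3.3 9.6] top z mm [ 3.7 15.3]
side black 257 off [4.3 2.7] top z mm [ 3.8 16.4]
side red [448.9   5.   10. ]
side red [372.3 617.3  10. ]
```

View pics/fin.png

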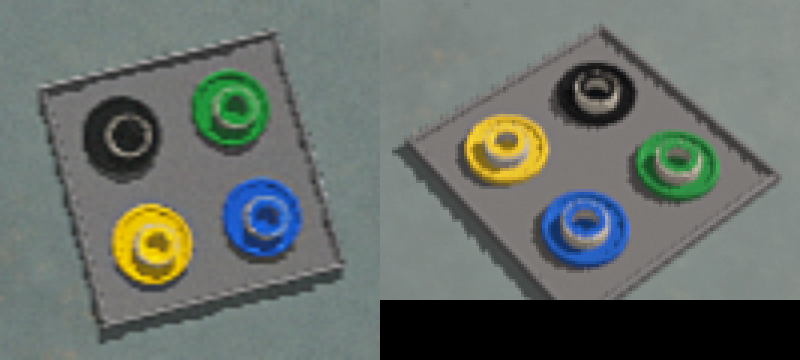

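View pics/fintop.png

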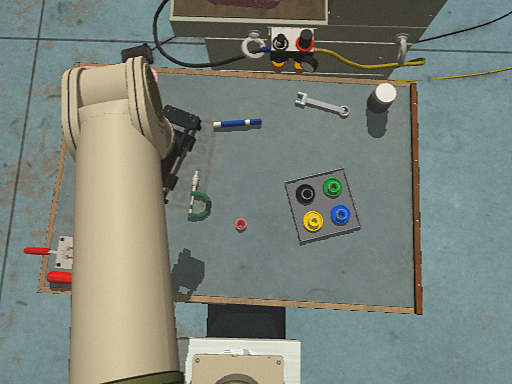

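The steel mask picked up tray pixels, so I'm rejecting those offsets: the tray gives z≈4 and the rims 18. In the picture all four lie in their nests with seals up. I'll redo the offset from the ring centres read in the crop, and check the bare bearing.

```bash
python3 - <<'E'
from h import *
N={"blue":(482.3,-266.7),"green":(556.9,-246),"yellow":(461.6,-191.5),"black":(535.7,-171.1)}
T={"blue":(266,216),"green":(236,107),"yellow":(157,243),"black":(127,136)}
S={"blue":(584,217),"green":(679,158),"yellow":(508,142),"black":(598,85)}
for c in N:
    a=ray("top",275+T[c][0]/4-.4,160+T[c][1]/4-.4,.018)*1000; b=ray("side",205+(S[c][0]-380)/3-.3,215+S[c][1]/3-.3,.018)*1000
    print(c,np.round(a[:2]-N[c],1),np.round(b[:2]-N[c],1))
p,d=bot.grab_frame("side"); cv2.imwrite("pics/s14.png",cv2.resize(p[80:240,150:350,::-1],None,fx=3,fy=3,interpolation=cv2.INTER_NEAREST))
E
```

```text
blue [ 0.2 -0.1] [-0.3  2. ]
green [ 0.1 -1.5] [-0.1 -1.7]
yellow [ 0.8 -1.5] [ 0.5 -1.9]
black [-0.8 -1.7] [ 1.  -0.9]
```

View pics/s14.png

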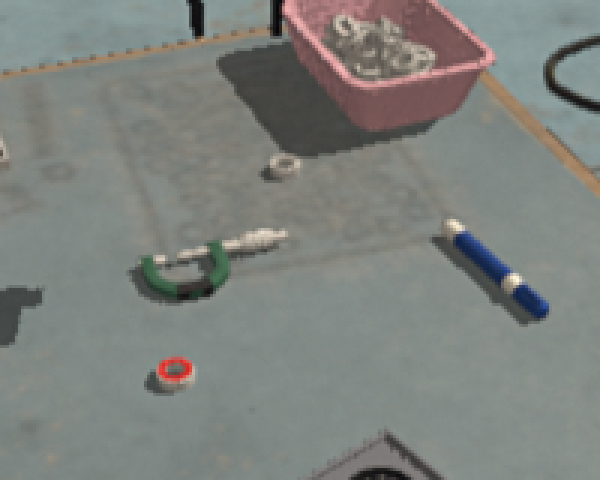

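The four offsets are about 2 mm or less. The bare bearing at (284,163) in the crop and the red one at (175,372) have not moved. Handing in.

```bash
python3 -c "
from plant import bot
print(bot.close_job(), bot.observe()['time'])"
```

```text
the job is handed in; nothing more can be done
the job is handed in; nothing more can be done
```

I put the blue, black, yellow and green bearings, in that order, into their own nests with the seals up, then moved the gripper clear and handed the job in at about 23 s.

**Last checks:**
- **Centres:** both views put all four bearings within about 2 mm of their nest centres (limit 10.5 mm). I read the ring centres by eye from the enlarged pictures.
- **Height and level:** top-camera depth put the upper rims at 18–19 mm, matching the 18 mm expected on the nest floor. All four look level in the pictures; I took no tilt measurement.
- **Red and bare bearings:** red measures the same as at the start, and the bare one appears unmoved in the last side picture.

**What failed or disagreed:**
- **Automatic check:** my first centring check caught tray pixels and gave false offsets of 4–11 mm. I discarded it and used the ring centres instead.
- **Blue nest:** the two cameras differ by about 2 mm there, which is the calibration's accuracy.
- **Grip reading:** the gripper showed about 27 mm on the 29 mm bearings in every grasp. I didn't find out why, but each bearing was held level.

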